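# Find the pump's loose hold-down bolt and hold its cap open

### The arm

A 6-joint arm with a two-finger parallel gripper is mounted at the origin on a cart in front of the work surface, level with it; the furniture and walls round the work are solid. World frame = base frame: x ahead of the robot, y to its left, z up, the work surface at z = 0. Lengths are in m, angles in rad, forces in N, time in s.
With the tool pointing down it reaches from about 0.25 to 0.775 m from the base axis. Payload 4 kg.
Tool frame: the origin (TCP) lies at the very end of the fingers, on their centre line; the grasp point (between the pads) lies 19 mm behind it; x points along the fingers, z is the direction in which the jaws open and shut, and the axes are right-handed (so a half turn about x gives the same grasp; the last joint's range is limited). The gripper opens to 85 mm and grips with 20 to 120 N. Pads are 22 mm wide; open, the fingers measure 114 mm over their backs; the gripper's body (76 mm by 85 mm) begins 54 mm behind the grasp point. The pads swing forward as they close: fully open they stand 13 mm farther back than shut.
Start: joints at [1.07, 0.087, 1.371, -0, 1.684, -0.103], TCP at [0.213, 0.507, 0.211] pointing down, gripper open.
Joint ranges: [-3.1, 3.1], [-0.76, 2.03], [0.27, 2.55], [-1.08, 4.22], [0.17, 2.65], [-2.57, 2.57]. Speed limits (rad/s): [2.79, 2.79, 3.14, 3.14, 3.14, 3.14].

### API

Orientations are given as a unit quaternion [w, x, y, z].
In Python, from plant import robot gives the robot as it stands.
- The arm moves only by the shell command python3 -m handwheel 'ROWS' [OPENING] [FORCE]. ROWS is JSON, one flat list of numbers, 6 for each row, row after row: the shift along the world's x, y, z scaled (see below), then the turn, a rotation vector about the world's x, y, z scaled (see below). A call has 1 to 12 rows; each row is the pose to reach, as a shift and turn from the pose commanded when the call began; what a row does not reach only later rows make up. The controller multiplies each number of a shift by 800 mm and each number of a turn by pi/2 rad. A row lasts 1/8 s, in which the tool goes at most 62.5 mm and 10.7 degrees, less where a joint would pass 70% of its speed; a pose out of reach is approached as far as the arm can. A call with a number of a shift or a turn outside -1 to 1 is refused whole. A call with a gripper value outside its range is refused whole. OPENING is the gripper's target within -1 to 1 (fully open at 1, half-way at 0, shut at -1), set as the call begins (- or left out, the last holds). The fingers move at their own pace and stop on an object; FORCE is the grip in N (left out, the last holds). Time passes only in rows, so rows that repeat a pose let the fingers close. It gives the time, the measured TCP pose, the force and the opening at its end, in the units of the state.
- robot.sense(): the state, without advancing time (a new reading comes with each control period).
- robot.capture(name): name is "side" or "top" or "wrist"; returns the picture (400x640x3 uint8, blue, green, red); there is no depth.
- robot.get_calibration(name): a dict with "vfov" (degrees; the focal length in pixels is half the picture's height over the tangent of half this angle, whatever the lens; pixels are square), "cx", "cy" (the principal point, pixels), "eye" and "rotation" of the camera in the world. Camera axes: x right, y down, z forward; pixel columns grow to the right and rows downward; lengths in m; the calibration is good to about 2 mm. The wrist camera is an equidistant fisheye: a pixel r from the principal point sees the ray r / f radians off the axis. A picture is of the moment at which its call begins: read the wrist's pose just before it. get_calibration takes no time and is no camera call; for the wrist camera it gives the pose at the moment of the call.
- robot.hand_in(): hands the job in, once; it reports no verdict.
Trained networks look in the newest picture that a camera, given by its name, has taken for a name from the list of things; names that differ only in an ending like _2 or _b are one class to them, and where a whole thing is asked for, a point or a joint stands for the part that bears it (a point fixed in the world has none). Each returns a list of dicts, best first, with "conf" (0 to 1); they miss things now and then, are a little off and sometimes report something else, mostly with a low value. They report only what shows in the picture. A call takes as long as a camera call.
- robot.look_for(camera, query): "rect" ([left, top, right, bottom] in pixels, round what is visible of it).
- robot.masks_of(camera, query): "mask" (400x640 bool, what is visible of it) and "rect" ([left, top, right, bottom] in pixels, round what is visible of it).
The state is a dict: "t": time; "joint_positions": joint angles; "qvel": joint speeds; "joint_efforts": joint torques, N m; "tcp_pos": TCP position; "tcp_rot": TCP orientation; "ft_force": force on the tool from outside, world axes, zero at the start; "wrist_torque": the same for the moment, N m; "finger_gap": finger opening in m.
Only numpy, scipy, OpenCV 4.12 (cv2) and the standard library are available. Lean on these libraries where they do the work, as an engineer would, in place of code of your own. Each camera call takes 0.05 s, during which the arm holds its last target.

### The job

One of the three capped hold-down bolts along the front of the little pump has worked loose. With the shut fingertips tap each bolt firmly from above on the end that stands out of its closed cap, in turn from the left one to the right one, and note which sinks under the tap; only then lift that bolt's cap by its lug to at least 45 degrees and finish still holding it open and still, so that a colleague can get a wrench on the bolt. Leave the caps of the two tight bolts shut, and the things round about where they are.

Things in the scene. Friction and masses are not known exactly. Their poses are not given: they have to be found in the camera images.
- plate: Base plate of a small bench pump, grey, 200 x 340 x 12 mm, fixed to the worktop; origin at the centre of its underside, x away from the robot, y along it to the left. The white pump, 91 mm high, lies on its rear half. Three bolt posts stand in a row along its front, at x = -45 mm, at y = +110 (left), 0 (middle) and -110 mm (right).
- post_a: One of three like posts (grey, 40 mm diameter, 40 mm high) fixed on the plate; which letter stands left, middle or right changes from run to run. On it sits a round steel cap, 44 mm diameter, its top 82 mm above the worktop, with a 21 mm hole through which the end of the bolt stands out. Origin at the centre of the post's foot, 12 mm above the worktop; axes as the plate's.
- tip_a (a point): Top of this bolt's end, a steel stud 12 mm thick on the post's axis, the place to tap; at the start 96 mm above the worktop, 84 mm above the post's origin, 14 mm above the closed cap. Moves with the bolt.
- bolt_a (a joint): How far this bolt has sunk, m; 0 at the start. All three look alike: two are tight and stand firm; one is loose, and a tap from above of some 2 N drives it down 7 mm to a hard stop, where it stays. Only tapping tells which. The cap hangs on the post, not on the bolt.
- lug_a (a point): Middle of the cap's thumb lug: a flat steel bar 10 mm thick (along the plate's y), 12 mm high, that juts from the cap's rim to the front (plate -x), its free end 56 mm before the bolt's axis. This point is 42 mm before the bolt's axis and 6 mm below the closed cap's top (76 mm above the worktop); open air below and beside it. Pinch it along the plate's y, from above. Moves with the cap.
- hinge_a (a point): Middle of this cap's hinge pin, which lies along the plate's y, 26 mm behind the bolt's axis, 68 mm above the worktop. From it the closed lug's middle lies 68 mm to the front and 8 mm up.
- cap_a (a joint): Hinge angle of this cap, rad: 0 shut, growing as the lug is lifted up and back, stop at 1.35. A weak spring (up to 0.025 N m) and its 30 g weight shut it when it is let go.
- post_b: One of three like posts (grey, 40 mm diameter, 40 mm high) fixed on the plate; which letter stands left, middle or right changes from run to run. On it sits a round steel cap, 44 mm diameter, its top 82 mm above the worktop, with a 21 mm hole through which the end of the bolt stands out. Origin at the centre of the post's foot, 12 mm above the worktop; axes as the plate's.
- tip_b (a point): Top of this bolt's end, a steel stud 12 mm thick on the post's axis, the place to tap; at the start 96 mm above the worktop, 84 mm above the post's origin, 14 mm above the closed cap. Moves with the bolt.
- bolt_b (a joint): How far this bolt has sunk, m; 0 at the start. All three look alike: two are tight and stand firm; one is loose, and a tap from above of some 2 N drives it down 7 mm to a hard stop, where it stays. Only tapping tells which. The cap hangs on the post, not on the bolt.
- lug_b (a point): Middle of the cap's thumb lug: a flat steel bar 10 mm thick (along the plate's y), 12 mm high, that juts from the cap's rim to the front (plate -x), its free end 56 mm before the bolt's axis. This point is 42 mm before the bolt's axis and 6 mm below the closed cap's top (76 mm above the worktop); open air below and beside it. Pinch it along the plate's y, from above. Moves with the cap.
- hinge_b (a point): Middle of this cap's hinge pin, which lies along the plate's y, 26 mm behind the bolt's axis, 68 mm above the worktop. From it the closed lug's middle lies 68 mm to the front and 8 mm up.
- cap_b (a joint): Hinge angle of this cap, rad: 0 shut, growing as the lug is lifted up and back, stop at 1.35. A weak spring (up to 0.025 N m) and its 30 g weight shut it when it is let go.
- post_c: One of three like posts (grey, 40 mm diameter, 40 mm high) fixed on the plate; which letter stands left, middle or right changes from run to run. On it sits a round steel cap, 44 mm diameter, its top 82 mm above the worktop, with a 21 mm hole through which the end of the bolt stands out. Origin at the centre of the post's foot, 12 mm above the worktop; axes as the plate's.
- tip_c (a point): Top of this bolt's end, a steel stud 12 mm thick on the post's axis, the place to tap; at the start 96 mm above the worktop, 84 mm above the post's origin, 14 mm above the closed cap. Moves with the bolt.
- bolt_c (a joint): How far this bolt has sunk, m; 0 at the start. All three look alike: two are tight and stand firm; one is loose, and a tap from above of some 2 N drives it down 7 mm to a hard stop, where it stays. Only tapping tells which. The cap hangs on the post, not on the bolt.
- lug_c (a point): Middle of the cap's thumb lug: a flat steel bar 10 mm thick (along the plate's y), 12 mm high, that juts from the cap's rim to the front (plate -x), its free end 56 mm before the bolt's axis. This point is 42 mm before the bolt's axis and 6 mm below the closed cap's top (76 mm above the worktop); open air below and beside it. Pinch it along the plate's y, from above. Moves with the cap.
- hinge_c (a point): Middle of this cap's hinge pin, which lies along the plate's y, 26 mm behind the bolt's axis, 68 mm above the worktop. From it the closed lug's middle lies 68 mm to the front and 8 mm up.
- cap_c (a joint): Hinge angle of this cap, rad: 0 shut, growing as the lug is lifted up and back, stop at 1.35. A weak spring (up to 0.025 N m) and its 30 g weight shut it when it is let go.
- test_block: Glass test piece in a clear case, 26 x 44 x 14 mm, lying on the plate between two posts; bystander, to be left where it is. Origin at the centre of its underside.
- screwdriver: Small screwdriver, 14 x 103 x 15 mm, lying in front of the plate; bystander. Origin under its middle.
- tape_roll: Roll of paper tape, 104 mm diameter, 24 mm high, to the right of the plate; bystander. Origin at the centre of its underside.
- drop_bottle_1: Dropping bottle with a teat, 42 mm diameter, 108 mm high, to the left of the plate; bystander. Origin at the centre of its underside.
- lens_tissue: Booklet of lens tissue, 68 x 100 x 8 mm, in front of the plate; bystander. Origin at the centre of its underside.

How it is judged:
By the outcome, as a careful person would: the job done as asked, in the order asked, and still so for the second after the job is handed in, while the arm keeps its last pose, push and grip.
It also fails if it takes over 48 s, if anything falls off the work surface, if the arm or the gripper's body presses on something with over 40 N, if the wrist force passes 120 N, or if a joint passes its speed limit or range.

## Working session

There is one attempt and no reset: what is moved stays moved. The work goes in short steps, Python scripts to look and compute and a shell command to move; the robot and the scene stay as the last step left them, time stands still between calls to the robot, and variables do not carry over. Pictures are saved under pics/ and viewed, and the job is handed in when it is done.

```bash
mkdir -p pics; ls
python3 - <<'E'
from plant import robot
import cv2
s=robot.sense(); print(s)
for n in ("side","top","wrist"):
    print(n,robot.get_calibration(n))
    cv2.imwrite(f"pics/{n}0.png",robot.capture(n))
for q in ("tip_a","lug_a","post_a","plate"):
    for c in ("top","side"):
        print(q,c,[(round(d["conf"],2),[round(x) for x in d["rect"]]) for d in robot.look_for(c,q)])
print(robot.sense()["t"])
E
```

```text
pics
{'t': 0.0, 'joint_positions': array([ 1.06986353e+00,  8.79555680e-02,  1.37229401e+00, -1.67315196e-05,
        1.68355390e+00, -1.03121452e-01]), 'qvel': array([ 3.52603166e-04,  1.10377074e-05,  7.23922387e-04,  9.33462318e-04,
       -1.36136067e-03, -2.48832347e-03]), 'joint_efforts': array([ 1.01690777e-03, -3.51856434e+01, -3.13276005e+01,  1.32095411e-04,
        1.06145261e-02, -1.06150608e-06]), 'tcp_pos': array([0.21282985, 0.50656499, 0.20951867]), 'tcp_rot': array([ 0.58825069, -0.39171105,  0.58962942,  0.39097407]), 'ft_force': array([0.09229384, 0.11455968, 0.52654682]), 'wrist_torque': array([-0.00791833, -0.03241014,  0.01949033]), 'finger_gap': 0.08543908251574993}
side {'vfov': 46.00550100293539, 'cx': 315.62327758755947, 'cy': 204.67286923801834, 'eye': array([ 0.2961985 , -0.90236329,  0.5676418 ]), 'rotation': array([-0.51542027,  0.84512798, -0.11847934,  0.07786707])}
top {'vfov': 42.66356896143093, 'cx': 327.1798636916578, 'cy': 196.6829633940816, 'eye': array([ 0.38038685, -0.00386452,  1.15836711]), 'rotation': array([ 0.05953702, -0.70045075,  0.7099
[... 342 characters left out ...]
0.54, [314, 241, 320, 255]), (0.38, [282, 216, 322, 235])]
lug_a top [(0.76, [303, 184, 323, 222]), (0.74, [404, 190, 428, 230]), (0.63, [358, 186, 375, 229])]
lug_a side [(0.7, [288, 244, 334, 265]), (0.6, [282, 218, 323, 238]), (0.6, [225, 269, 263, 306]), (0.54, [276, 192, 309, 212])]
post_a top [(0.98, [305, 181, 326, 223]), (0.95, [353, 189, 373, 225]), (0.62, [402, 193, 430, 232]), (0.36, [289, 140, 441, 234])]
post_a side [(0.78, [276, 194, 312, 223]), (0.64, [288, 238, 335, 287]), (0.63, [279, 213, 322, 251])]
plate top [(0.76, [285, 139, 442, 235]), (0.24, [355, 188, 374, 224]), (0.2, [362, 196, 369, 204])]
plate side [(0.73, [276, 197, 393, 303]), (0.16, [237, 240, 253, 250])]
0.55
```

Run:
```python
import cv2
a=cv2.imread("pics/top0.png")[110:310,250:480]; cv2.imwrite("pics/topz.png",cv2.resize(a,None,fx=3.4,fy=2.9*1.0,interpolation=2))
a=cv2.imread("pics/side0.png")[160:340,200:440]; cv2.imwrite("pics/sidez.png",cv2.resize(a,None,fx=3.3,fy=3.3,interpolation=2))
```

```text
(no output)
```

View pics/top0.png

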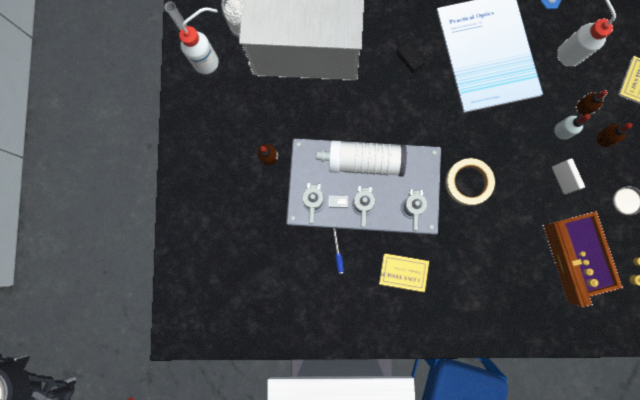

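View pics/topz.png

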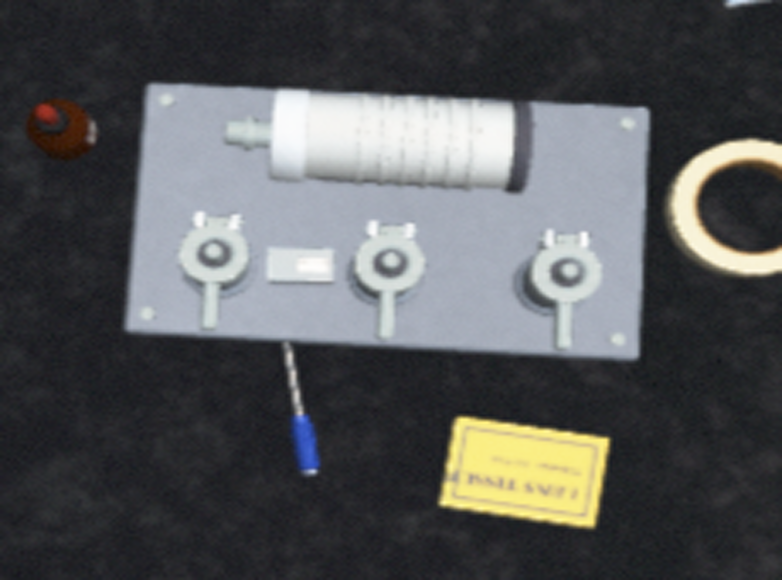

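View pics/sidez.png

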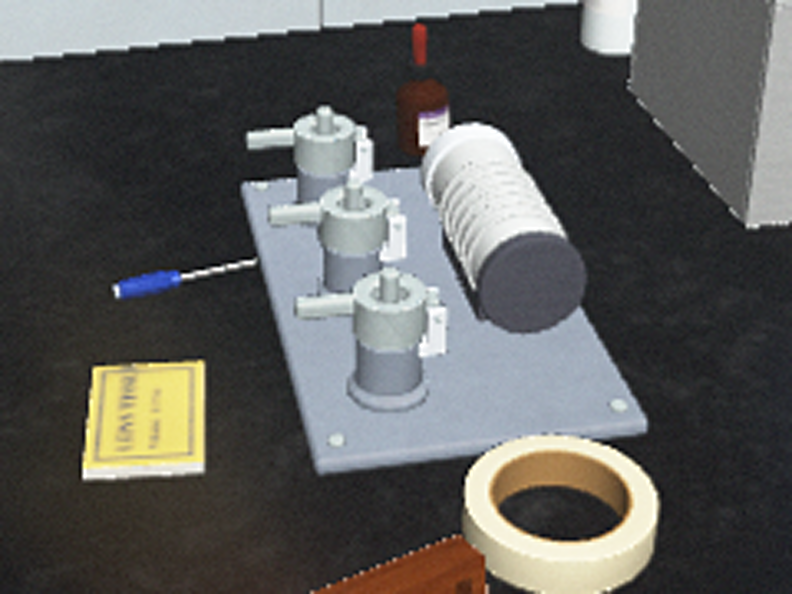

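The top view shows the three posts with bolt tips at about (313,197), (365,200) and (417,203). The side view shows the tips at about (298,193), (307,215) and (318,242). Next I triangulate them.

```bash
cat > h.py <<'E'
import numpy as np, cv2
from scipy.spatial.transform import Rotation as R
from plant import robot
def quat(q): return R.from_quat([q[1],q[2],q[3],q[0]])
def K(c): 
    f=200/np.tan(np.radians(c["vfov"])/2); return f
def ray(c,p):
    f=K(c); d=np.array([(p[0]-c["cx"])/f,(p[1]-c["cy"])/f,1.]); return quat(c["rotation"]).apply(d/np.linalg.norm(d))
def atz(c,p,z):
    d=ray(c,p); return c["eye"]+d*(z-c["eye"][2])/d[2]
def proj(c,X):
    v=quat(c["rotation"]).inv().apply(np.asarray(X)-c["eye"]); f=K(c)
    v=np.atleast_2d(v); return np.c_[c["cx"]+f*v[:,0]/v[:,2],c["cy"]+f*v[:,1]/v[:,2]]
def tri(c1,p1,c2,p2):
    A=np.zeros((3,3));b=np.zeros(3)
    for c,p in((c1,p1),(c2,p2)):
        d=ray(c,p);M=np.eye(3)-np.outer(d,d);A+=M;b+=M@c["eye"]
    return np.linalg.solve(A,b)
E
python3 - <<'E'
from h import *
T=robot.get_calibration("top");S=robot.get_calibration("side")
t=[(312.6,196.9),(364.7,200.3),(417.4,203.1)];s=[(297.9,193.3),(306.7,214.5),(318.2,242.4)]
P=[];
for a,b in zip(t,s):
    print(tri(T,a,S,b).round(4),atz(T,a,.096).round(4),atz(S,b,.096).round(4))
cor=[(148,84),(648,107),(638,357),(127,330)]
C=np.array([atz(T,(250+x/3.4,110+y/2.9),.012) for x,y in cor]);print(C.round(4),C.mean(0))
# fit plate pose: correspondences
m=[];p=[]
for (x,y),c in zip([(.1,.17),(.1,-.17),(-.1,-.17),(-.1,.17)],C): m.append((x,y));p.append(c[:2])
for y,a,b in zip((.11,0,-.11),t,s):
    for q in (atz(T,a,.096),atz(S,b,.096)): m.append((-.045,y));p.append(q[:2])
m=np.array(m);p=np.array(p)
A=m-m.mean(0);B=p-p.mean(0);th=np.arctan2((A[:,0]*B[:,1]-A[:,1]*B[:,0]).sum(),(A*B).sum())
Rm=np.array([[np.cos(th),-np.sin(th)],[np.sin(th),np.cos(th)]]);o=p.mean(0)-Rm@m.mean(0)
print("yaw",np.degrees(th),o);print((p-(m@Rm.T+o)).round(4))
for y in(.11,0,-.11): print("tip",o+Rm@[-.045,y],"lug",o+Rm@[-.087,y])
# lug free end check top
E
```

```text
[0.5365 0.0509 0.0927] [0.5358 0.0508 0.096 ] [0.5351 0.0442 0.096 ]
[ 0.5275 -0.0583  0.095 ] [ 0.527  -0.0582  0.096 ] [ 0.5275 -0.06    0.096 ]
[ 0.5202 -0.1683  0.0928] [ 0.5195 -0.1677  0.096 ] [ 0.5191 -0.1732  0.096 ]
[[ 0.6837  0.0981  0.012 ]
 [ 0.659  -0.2382  0.012 ]
 [ 0.4624 -0.2231  0.012 ]
 [ 0.4879  0.1124  0.012 ]] [ 0.57324504 -0.06271065  0.012     ]
yaw -4.225084674446638 [ 0.57261537 -0.06348822]
[[-0.0012 -0.0006]
 [-0.0008  0.0022]
 [ 0.002   0.0025]
 [ 0.0024 -0.001 ]
 [-0.      0.0013]
 [-0.0008 -0.0053]
 [-0.0007  0.002 ]
 [-0.0003  0.0001]
 [-0.0002  0.0021]
 [-0.0006 -0.0033]]
tip [0.53584189 0.0495282 ] lug [0.49395603 0.05262255]
tip [ 0.52773766 -0.06017285] lug [ 0.4858518  -0.05707851]
tip [ 0.51963343 -0.16987391] lug [ 0.47774757 -0.16677956]
```

```bash
cat >> h.py <<'E'
YAW=np.radians(-4.2)
def tgtR(pitch=0,flip=1):
    zt=flip*np.array([-np.sin(YAW),np.cos(YAW),0]); xt=np.array([0,0,-1.]); yt=np.cross(zt,xt)
    r=R.from_matrix(np.c_[xt,yt,zt]); return R.from_rotvec(np.radians(pitch)*np.array([-np.sin(YAW),np.cos(YAW),0]))*r
def delta(pos,pitch=0,flip=1):
    s=robot.sense(); d=(np.array(pos)-s["tcp_pos"])/.8; w=(tgtR(pitch,flip)*quat(s["tcp_rot"]).inv()).as_rotvec()/(np.pi/2)
    return d.round(4),w.round(4)
E
python3 - <<'E'
from h import *
print(quat(robot.sense()["tcp_rot"]).as_matrix().round(3))
for f in(1,-1):print(delta((.536,.0505,.20),0,f),delta((.536,.0505,.12),0,f))
E
```

```text
[[ 0.    -0.922  0.387]
 [ 0.     0.387  0.922]
 [-1.     0.     0.   ]]
(array([ 0.4037, -0.5707, -0.0134]), array([-0.    ,  0.    ,  0.2066])) (array([ 0.4037, -0.5707, -0.1134]), array([-0.    ,  0.    ,  0.2066]))
(array([ 0.4037, -0.5707, -0.0134]), array([ 0.0000e+00,  1.0000e-04, -1.7934e+00])) (array([ 0.4037, -0.5707, -0.1134]), array([ 0.0000e+00,  1.0000e-04, -1.7934e+00]))
```

```bash
python3 -m handwheel '[0.04,-0.057,0,0,0,0.02, 0.08,-0.114,0,0,0,0.04, 0.12,-0.171,0,0,0,0.06, 0.16,-0.228,0,0,0,0.08, 0.2,-0.285,0,0,0,0.1, 0.24,-0.342,0,0,0,0.12, 0.28,-0.4,0,0,0,0.14, 0.32,-0.456,0,0,0,0.16, 0.36,-0.513,0,0,0,0.18, 0.4037,-0.5707,-0.03,0,0,0.2066, 0.4037,-0.5707,-0.09,0,0,0.2066, 0.4037,-0.5707,-0.1,0,0,0.2066]' -1 30
python3 - <<'E'
from h import *
for n in("top","side","wrist"):
    im=robot.capture(n);cv2.imwrite(f"pics/{n}1.png",im)
s=robot.sense();print(s["t"],s["tcp_pos"],s["finger_gap"],s["ft_force"],s["joint_positions"],delta((.536,.0505,.096)))
a=cv2.imread("pics/side1.png")[120:300,200:440]; b=cv2.imread("pics/top1.png")[110:290,250:490];cv2.imwrite("pics/z1.png",cv2.resize(np.hstack([a,b]),None,fx=1.66,fy=1.66,interpolation=2))
E
```

```text
t: 2.05
tcp_pos: [0.5335, 0.0499, 0.1265]
tcp_rot: [0.516, -0.479, 0.52, 0.483]
ft_force: [-0.5, -0.3, 0.1]
finger_gap: 0.0004
2.2 [0.53633959 0.0510788  0.1319169 ] -0.00012026660886353719 [0.09214134 0.31457744 0.06156587] [-1.04273637e-02  9.01081077e-02  1.52443600e+00  1.98617820e-04
  1.52572772e+00 -1.50890293e+00] (array([-0.0004, -0.0007, -0.0449]), array([-0.0001,  0.0008, -0.0006]))
```

View pics/wrist1.png

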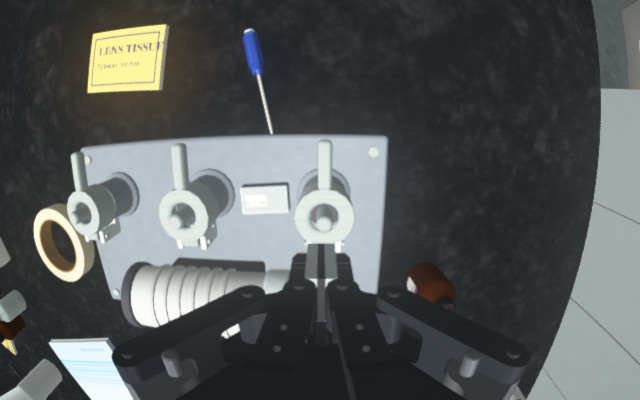

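View pics/z1.png

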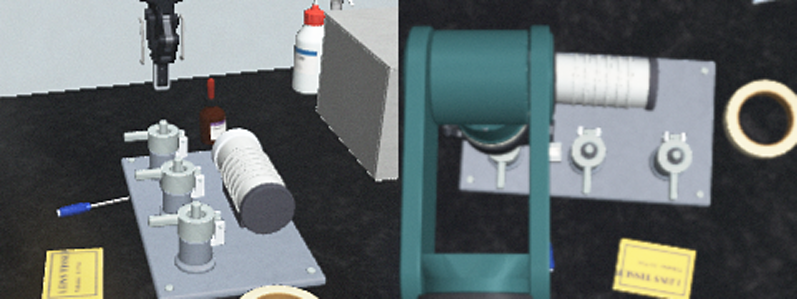

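```bash
cat >> h.py <<'E'
def fray(c,p):
    f=K(c);u=np.array([p[0]-c["cx"],p[1]-c["cy"]]);r=np.hypot(*u);a=r/f
    return quat(c["rotation"]).apply([np.sin(a)*u[0]/r,np.sin(a)*u[1]/r,np.cos(a)])
def fatz(c,p,z):
    d=fray(c,p);return c["eye"]+d*(z-c["eye"][2])/d[2]
E
python3 - <<'E'
from h import *
W=robot.get_calibration("wrist")
a=cv2.imread("pics/wrist1.png")[130:270,50:370];cv2.imwrite("pics/w1z.png",cv2.resize(a,None,fx=2.5,fy=2.5,interpolation=2))
for q in("tip_a","lug_a"):
  for d in robot.look_for("wrist",q):
    r=d["rect"];print(q,d["conf"],r.round(0) if hasattr(r,'round') else r, fatz(W,((r[0]+r[2])/2,(r[1]+r[3])/2),.096 if q[0]=='t' else .08))
print(W["eye"])
E
```

```text
tip_a 0.76 [170.4, 202.7, 196.7, 231.9] [ 0.52701557 -0.04916418  0.096     ]
tip_a 0.68 [310.8, 203.3, 340.2, 231.9] [0.53390433 0.05395821 0.096     ]
tip_a 0.63 [68.3, 205.1, 94.2, 225.6] [ 0.51970517 -0.15478537  0.096     ]
tip_a 0.33 [159.7, 143.7, 234.0, 250.8] [ 0.51280415 -0.0352707   0.096     ]
lug_a 0.83 [67.9, 151.5, 115.7, 239.1] [ 0.50667115 -0.15050778  0.08      ]
lug_a 0.8 [159.0, 141.7, 220.8, 246.5] [ 0.51397581 -0.04805598  0.08      ]
lug_a 0.56 [292.2, 140.6, 354.5, 244.0] [0.52035521 0.05357102 0.08      ]
[0.46195    0.055776   0.29436536]
```

View pics/w1z.png

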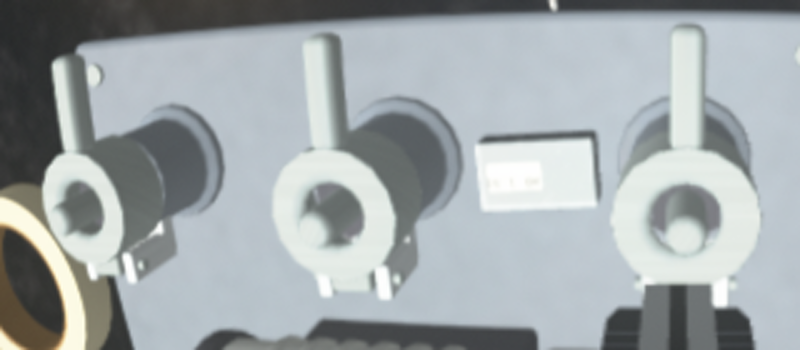

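Run:
```python
from h import *
W=robot.get_calibration("wrist")
for p in((324.4,223.2),(175.6,221.2),(74,216)): print(fatz(W,p,.096))
for p in((325,142),(178,145)): print("lug end",fatz(W,p,.082))
```

```text
[0.53955266 0.05305557 0.096     ]
[ 0.53125723 -0.05733726  0.096     ]
[ 0.52134053 -0.16647821  0.096     ]
lug end [0.48541917 0.05735829 0.082     ]
lug end [ 0.47667104 -0.05107787  0.082     ]
```

```bash
python3 -m handwheel '[0.0015,0.0005,-0.02,0,0,0, 0.0015,0.0005,-0.035,0,0,0, 0.0015,0.0005,-0.041,0,0,0, 0.0015,0.0005,-0.043,0,0,0, 0.0015,0.0005,-0.045,0,0,0, 0.0015,0.0005,-0.047,0,0,0, 0.0015,0.0005,-0.0475,0,0,0, 0.0015,0.0005,-0.0475,0,0,0]'; python3 -c "
from h import *
s=robot.sense();print(s['tcp_pos'],s['ft_force'],s['t'])"
```

```text
t: 3.3
tcp_pos: [0.5373, 0.0509, 0.0929]
tcp_rot: [0.518, -0.481, 0.518, 0.481]
ft_force: [-0.1, -0.5, 0.5]
finger_gap: 0.0002
[0.53730529 0.05087123 0.09285974] [-0.09964675 -0.51119398  0.52159375] 3.3
```

Run:
```python
from h import *
a=robot.capture("side")[150:260,240:380];cv2.imwrite("pics/s2.png",cv2.resize(a,None,fx=5,fy=5,interpolation=2))
a=robot.capture("wrist")[130:330,220:420];cv2.imwrite("pics/w2.png",cv2.resize(a,None,fx=3,fy=3,interpolation=2))
```

```text
(no output)
```

View pics/s2.png

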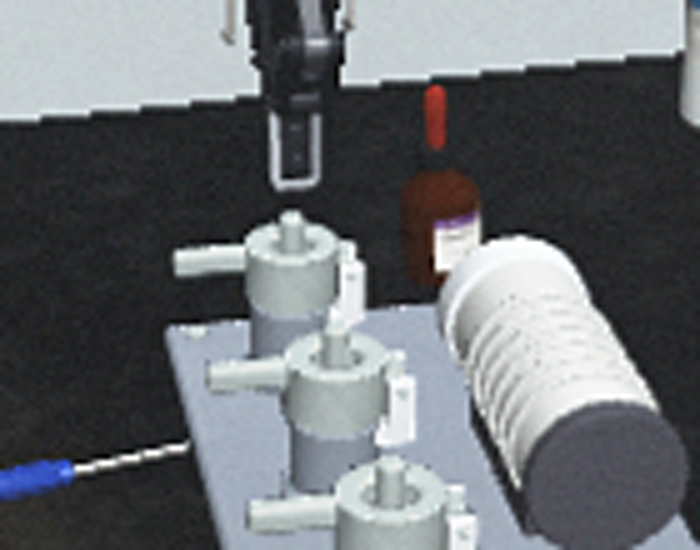

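View pics/w2.png

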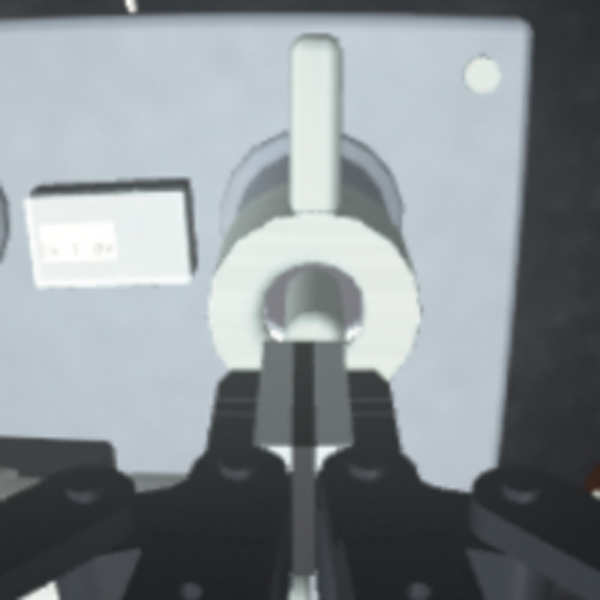

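Run:
```python
from h import *
S=robot.get_calibration("side");T=robot.get_calibration("top");W=robot.get_calibration("wrist");s=robot.sense()
p=s["tcp_pos"];print(s["t"],p,proj(S,p),proj(S,p+[0,0,.01]), proj(S,[.5375,.0515,.096]),proj(S,[.5375,.0515,.089]),proj(T,[.5375,.0515,.096]))
print(quat(W["rotation"]).as_matrix().round(3),W["eye"]-p)
```

```text
3.4 [0.5373014  0.05091225 0.09287799] [[298.12665272 193.19275157]] [[298.09423732 189.28617268]] [[298.13654642 191.86082372]] [[298.15906531 194.58209288]] [[312.25068663 196.12084382]]
[[ 0.073  0.954  0.291]
 [ 0.997 -0.07  -0.021]
 [ 0.     0.292 -0.956]] [-0.07419172  0.00477372  0.16251586]
```

The shut fingertips show at about (299,187) in the side view and the bolt tip at (298,193). So they are still roughly 10 mm apart, the bolt has not sunk, and there was no contact. I'll descend in small steps until I feel it.

```bash
for i in 1; do python3 -m handwheel '[0,0,-0.0025,0,0,0, 0,0,-0.005,0,0,0, 0,0,-0.005,0,0,0]'; done; python3 -m handwheel '[0,0,-0.0025,0,0,0, 0,0,-0.005,0,0,0, 0,0,-0.005,0,0,0]'
```

```text
t: 3.78
tcp_pos: [0.537, 0.0509, 0.0884]
tcp_rot: [0.518, -0.481, 0.518, 0.482]
ft_force: [-0.4, -0.3, 0.8]
finger_gap: 0.0
t: 4.15
tcp_pos: [0.537, 0.0509, 0.0844]
tcp_rot: [0.518, -0.481, 0.518, 0.482]
ft_force: [-0.3, -0.4, -0.7]
finger_gap: -0.0001
```

```bash
python3 -m handwheel '[0,0,-0.0015,0,0,0, 0,0,-0.003,0,0,0, 0,0,-0.003,0,0,0]'
python3 - <<'E'
from h import *
a=robot.capture("side")[150:260,240:380];cv2.imwrite("pics/s3.png",cv2.resize(a,None,fx=5,fy=5,interpolation=2))
E
```

```text
t: 4.53
tcp_pos: [0.5372, 0.0509, 0.0822]
tcp_rot: [0.518, -0.481, 0.518, 0.481]
ft_force: [-0.3, 0.2, 0.2]
finger_gap: 0.0008
```

View pics/s3.png

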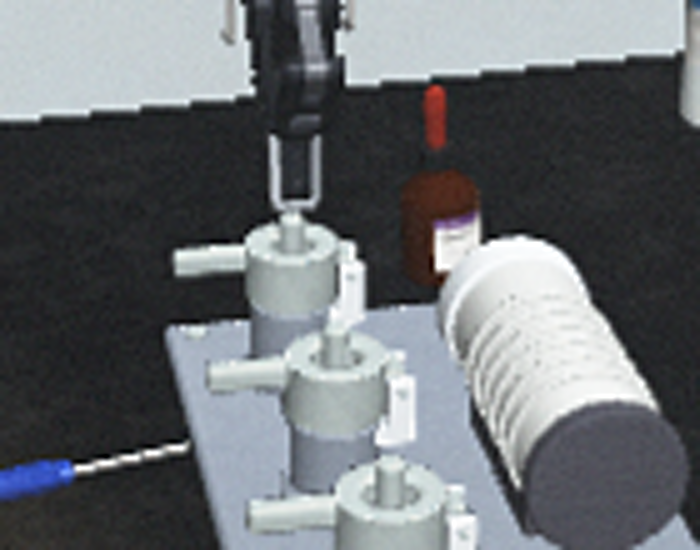

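```bash
python3 -m handwheel '[0,0,-0.0012,0,0,0, 0,0,-0.0025,0,0,0, 0,0,-0.0025,0,0,0]'; python3 -m handwheel '[0,0,-0.0012,0,0,0, 0,0,-0.0025,0,0,0, 0,0,-0.0025,0,0,0]'
```

```text
t: 4.95
tcp_pos: [0.5371, 0.0509, 0.0802]
tcp_rot: [0.518, -0.481, 0.518, 0.481]
ft_force: [-0.6, 1.0, 0.0]
finger_gap: -0.0001
t: 5.32
tcp_pos: [0.5371, 0.0509, 0.0782]
tcp_rot: [0.518, -0.481, 0.518, 0.481]
ft_force: [0.2, 0.3, -0.3]
finger_gap: -0.0003
```

```bash
python3 -m handwheel '[0,0,-0.0012,0,0,0, 0,0,-0.0025,0,0,0, 0,0,-0.0025,0,0,0]'
python3 - <<'E'
from h import *
a=robot.capture("side")[150:260,240:380];b=robot.capture("wrist")[130:330,220:420];cv2.imwrite("pics/s4.png",np.hstack([cv2.resize(a,(560,440),interpolation=2)[:,100:400],cv2.resize(b,(440,440))]))
E
```

```text
t: 5.7
tcp_pos: [0.5371, 0.0509, 0.0762]
tcp_rot: [0.518, -0.481, 0.518, 0.481]
ft_force: [0.8, -1.0, 0.1]
finger_gap: 0.0001
```

View pics/s4.png

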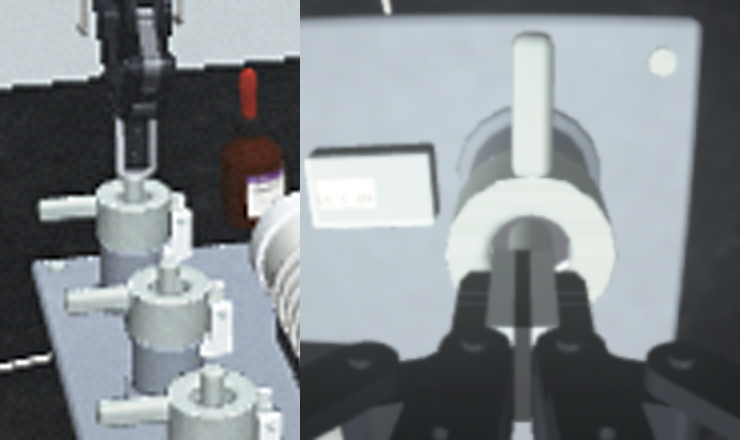

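```bash
cat >> h.py <<'E'
def fproj(c,X):
    v=quat(c["rotation"]).inv().apply(np.asarray(X)-c["eye"]);r=np.hypot(v[0],v[1]);a=np.arctan2(r,v[2])*K(c);return np.array([c["cx"]+a*v[0]/r,c["cy"]+a*v[1]/r])
E
python3 - <<'E'
from h import *
W=robot.get_calibration("wrist");S=robot.get_calibration("side");s=robot.sense();p=s["tcp_pos"]
for dz in(0,.005,.01,.015,.02):
  for dx in(-.011,0,.011): print(dz,dx,fproj(W,p+[dx,0,dz]).round(1), proj(S,p+[dx,-.005,dz]).round(1))
print(fproj(W,[.5375,.0515,.096]),fproj(W,[.5375,.0515,.089]))
print(s["t"],s["joint_efforts"],s["ft_force"])
E
```

```text
0 -0.011 [320.3 225.4] [[294.1 201.1]]
0 0 [321.7 243.1] [[298.7 200.5]]
0 0.011 [323.1 260. ] [[303.3 200. ]]
0.005 -0.011 [320.3 228.7] [[294.1 199.2]]
0.005 0 [321.8 246.8] [[298.7 198.6]]
0.005 0.011 [323.1 264. ] [[303.2 198. ]]
0.01 -0.011 [320.3 232.2] [[294.  197.2]]
0.01 0 [321.8 250.7] [[298.6 196.7]]
0.01 0.011 [323.2 268.2] [[303.2 196.1]]
0.015 -0.011 [320.3 235.9] [[294.  195.3]]
0.015 0 [321.8 254.8] [[298.6 194.7]]
0.015 0.011 [323.3 272.6] [[303.2 194.2]]
0.02 -0.011 [320.3 239.8] [[294.  193.3]]
0.02 0 [321.9 259.1] [[298.6 192.8]]
0.02 0.011 [323.3 277.3] [[303.2 192.2]]
[323.01799296 259.28236517] [322.92514344 253.28991808]
5.8 [-4.52432705e-04 -3.51777077e+01 -2.94866323e+01  5.80580900e-05
  2.19825975e-03 -9.48896343e-06] [ 0.5719136   0.19981655 -0.70776996]
```

```bash
python3 -m handwheel '[0,0,-0.0012,0,0,0, 0,0,-0.0025,0,0,0, 0,0,-0.0025,0,0,0]';python3 -m handwheel '[0,0,-0.0012,0,0,0, 0,0,-0.0025,0,0,0, 0,0,-0.0025,0,0,0]'
python3 - <<'E'
from h import *
a=robot.capture("side")[150:260,240:380];b=robot.capture("wrist")[130:330,220:420];cv2.imwrite("pics/s5.png",np.hstack([cv2.resize(a,(560,440),interpolation=2)[:,100:400],cv2.resize(b,(440,440))]))
E
```

```text
t: 6.18
tcp_pos: [0.5375, 0.0509, 0.0753]
tcp_rot: [0.518, -0.482, 0.518, 0.481]
ft_force: [-2.0, -0.2, 5.3]
finger_gap: 0.0003
t: 6.55
tcp_pos: [0.5377, 0.0509, 0.0752]
tcp_rot: [0.518, -0.482, 0.517, 0.481]
ft_force: [-5.1, -0.3, 11.3]
finger_gap: -0.0
```

View pics/s5.png

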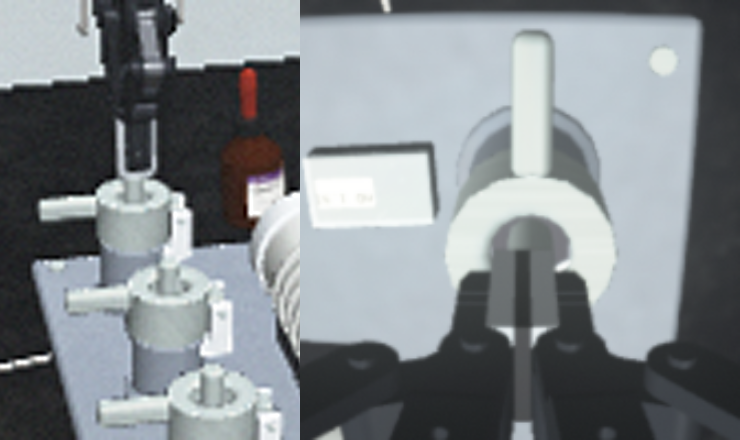

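Left bolt: contact at TCP z ≈ 0.075, and it held firm at 11 N without giving. In the side view its stud still stands as high as the others, so it is tight. Next is the middle bolt, 110 mm along the plate.

```bash
python3 -m handwheel '[0,0,0.02,0,0,0, -0.001,-0.01,0.03,0,0,0, -0.003,-0.04,0.03,0,0,0, -0.006,-0.08,0.03,0,0,0, -0.009,-0.12,0.03,0,0,0, -0.0101,-0.137,0.03,0,0,0, -0.0101,-0.137,0.02,0,0,0, -0.0101,-0.137,0.009,0,0,0, -0.0101,-0.137,0.006,0,0,0]'; python3 -m handwheel '[0,0,-0.002,0,0,0, 0,0,-0.004,0,0,0, 0,0,-0.006,0,0,0, 0,0,-0.006,0,0,0]';  python3 - <<'E'
from h import *
print(robot.sense()["tcp_pos"])
a=robot.capture("side")[150:260,240:380];b=robot.capture("wrist")[130:330,220:420];cv2.imwrite("pics/s6.png",np.hstack([cv2.resize(a,(560,440),interpolation=2)[:,100:400],cv2.resize(b,(440,440))]))
E
```

```text
t: 7.78
tcp_pos: [0.5284, -0.0575, 0.0756]
tcp_rot: [0.517, -0.481, 0.518, 0.483]
ft_force: [-0.8, 0.9, -0.2]
finger_gap: 0.0
t: 8.28
tcp_pos: [0.5289, -0.0577, 0.0752]
tcp_rot: [0.518, -0.481, 0.517, 0.482]
ft_force: [-5.5, 3.0, 12.8]
finger_gap: -0.0
[ 0.5289235  -0.05774591  0.07519581]
```

View pics/s6.png

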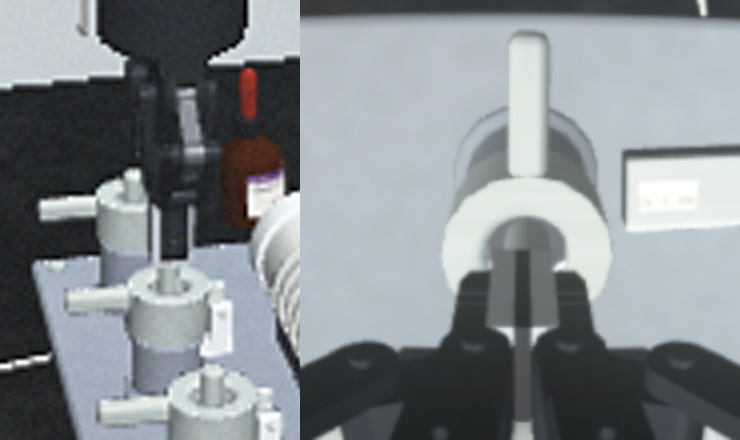

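The middle bolt also held firm, at the same height with 12.8 N. Now the right one.

```bash
python3 -m handwheel '[0,0,0.02,0,0,0, -0.001,-0.01,0.03,0,0,0, -0.003,-0.04,0.03,0,0,0, -0.006,-0.08,0.03,0,0,0, -0.009,-0.12,0.03,0,0,0, -0.0101,-0.137,0.03,0,0,0, -0.0101,-0.137,0.02,0,0,0, -0.0101,-0.137,0.009,0,0,0, -0.0101,-0.137,0.006,0,0,0]'; python3 -m handwheel '[0,0,-0.002,0,0,0, 0,0,-0.004,0,0,0, 0,0,-0.006,0,0,0, 0,0,-0.006,0,0,0]';  python3 - <<'E'
from h import *
print(robot.sense()["tcp_pos"])
a=robot.capture("side")[150:260,240:380];b=robot.capture("wrist")[130:330,220:420];cv2.imwrite("pics/s7.png",np.hstack([cv2.resize(a,(560,440),interpolation=2)[:,100:400],cv2.resize(b,(440,440))]))
E
```

```text
t: 9.5
tcp_pos: [0.5204, -0.1669, 0.0756]
tcp_rot: [0.517, -0.481, 0.518, 0.483]
ft_force: [-0.1, 1.5, 0.1]
finger_gap: 0.0001
t: 10.0
tcp_pos: [0.5214, -0.1683, 0.0725]
tcp_rot: [0.518, -0.482, 0.518, 0.481]
ft_force: [0.2, 0.2, 0.3]
finger_gap: -0.0002
[ 0.52135538 -0.16826404  0.07245475]
```

View pics/s7.png

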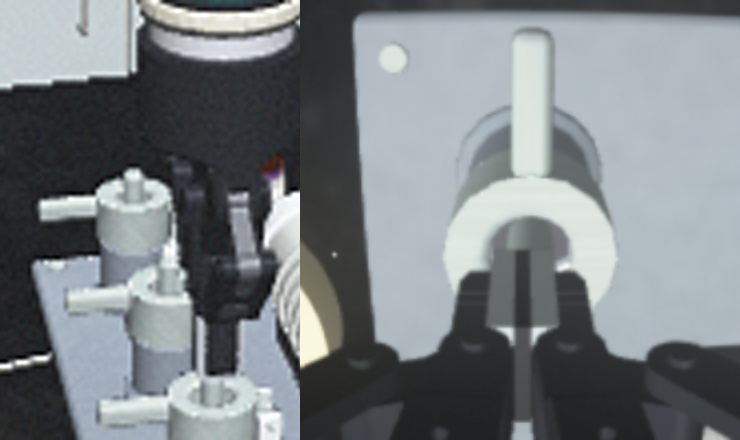

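```bash
python3 -m handwheel '[0,0,-0.003,0,0,0, 0,0,-0.006,0,0,0, 0,0,-0.0075,0,0,0, 0,0,-0.0075,0,0,0]'
```

```text
t: 10.6
tcp_pos: [0.5215, -0.1685, 0.0682]
tcp_rot: [0.518, -0.482, 0.518, 0.481]
ft_force: [-2.5, 1.7, 8.6]
finger_gap: 0.0001
```

The right bolt sank 7 mm to its hard stop (TCP 0.0752 to 0.0682, then 8.6 N), so the right one is loose. The fingertip end sits about 21 mm above the reported TCP, and I'll allow for that. Now I rise, shift to the lug and open halfway.

```bash
python3 -m handwheel '[0,0,0.02,0,0,0, 0,0,0.05,0,0,0, -0.02,0.0015,0.06,0,0,0, -0.0525,0.0038,0.06,0,0,0, -0.0525,0.0038,0.06,0,0,0, -0.0525,0.0038,0.06,0,0,0]' 0 30;  python3 - <<'E'
from h import *
s=robot.sense();print(s["t"],s["finger_gap"],s["tcp_pos"],delta((.4791,-.1654,.038)),delta((.4791,-.1654,.062)))
c=robot.get_calibration("wrist")
b=robot.capture("wrist");cv2.imwrite("pics/w8.png",b)
print([(d["conf"],np.round(d["rect"])) for d in robot.look_for("wrist","lug_a")])
a=robot.capture("side");cv2.imwrite("pics/s8.png",cv2.resize(a[130:310,200:420],None,fx=3.3,fy=3.3,interpolation=2))
print(fproj(c,[.4791,-.1654,.082]),fproj(c,[.4652,-.1644,.082]))
E
```

```text
t: 11.35
tcp_pos: [0.4796, -0.1655, 0.1146]
tcp_rot: [0.518, -0.482, 0.518, 0.481]
ft_force: [-0.6, -0.4, 0.5]
finger_gap: 0.043
11.35 0.0430019060781285 [ 0.47961519 -0.16547368  0.11456217] (array([-0.0006,  0.0001, -0.0957]), array([0.0002, 0.0006, 0.0001])) (array([-0.0006,  0.0001, -0.0657]), array([0.0002, 0.0006, 0.0001]))
[(0.92, array([427., 198., 489., 291.])), (0.74, array([529., 199., 581., 284.])), (0.56, array([298., 199., 355., 302.]))]
[321.62953906 222.29266851] [321.62154161 202.5003668 ]
```

View pics/w8.png

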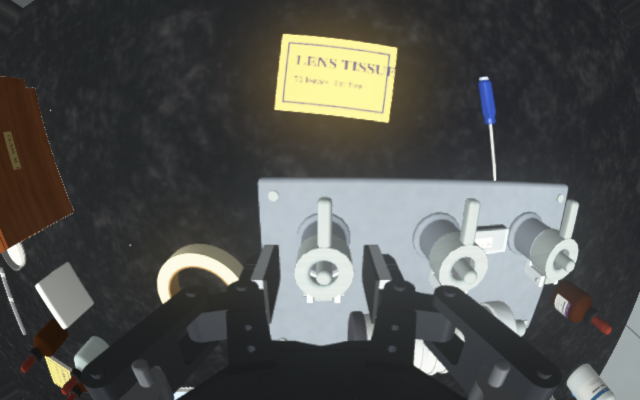

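View pics/s8.png

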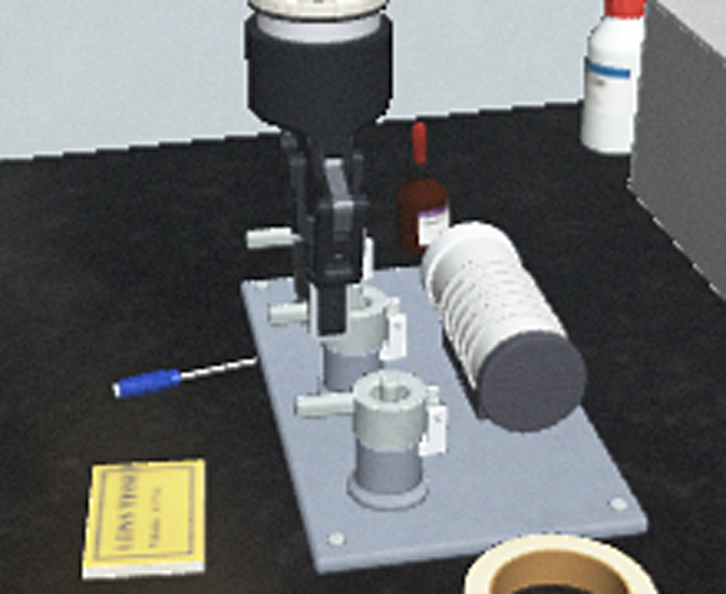

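```bash
python3 -m handwheel '[-0.001,0,-0.03,0,0,0, -0.001,0,-0.06,0,0,0, -0.001,0,-0.08,0,0,0, -0.001,0,-0.093,0,0,0, -0.001,0,-0.093,0,0,0]' - ;  python3 - <<'E'
from h import *
s=robot.sense();print(s["t"],s["finger_gap"],s["tcp_pos"])
b=robot.capture("wrist")[120:330,200:440]
a=robot.capture("side")[170:300,220:400];cv2.imwrite("pics/s9.png",np.hstack([cv2.resize(a,(554,400),interpolation=2)[:,:400],cv2.resize(b,(400,350)).copy() if 0 else cv2.resize(b,(400,400))]))
E
```

```text
t: 12.12
tcp_pos: [0.478, -0.1651, 0.0392]
tcp_rot: [0.518, -0.481, 0.518, 0.482]
ft_force: [0.3, -0.0, -0.1]
finger_gap: 0.0424
12.125 0.04242365130708609 [ 0.47798162 -0.16506545  0.03923648]
```

View pics/s9.png

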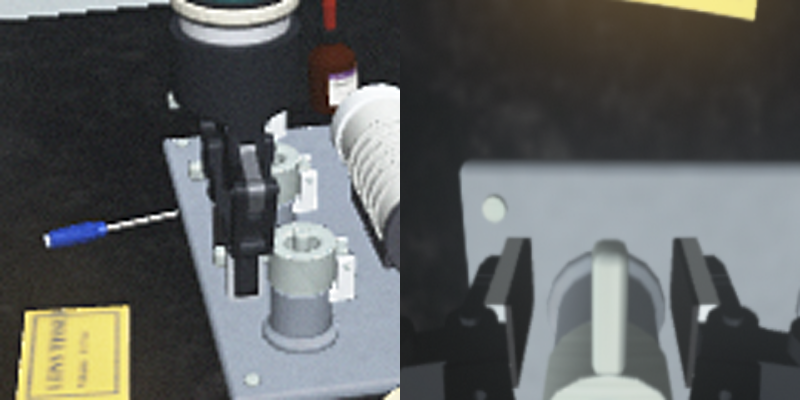

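```bash
python3 -m handwheel '[0,0,0,0,0,0, 0,0,0,0,0,0, 0,0,0,0,0,0, 0,0,0,0,0,0, 0,0,0,0,0,0]' -1 40 ;  python3 - <<'E'
from h import *
s=robot.sense();print(s["t"],s["finger_gap"],s["tcp_pos"],s["joint_positions"])
b=robot.capture("wrist")[120:330,200:440]
a=robot.capture("side")[170:300,220:400];cv2.imwrite("pics/s10.png",np.hstack([cv2.resize(a,(554,400),interpolation=2)[:,:400],cv2.resize(b,(400,400))]))
E
```

```text
t: 12.85
tcp_pos: [0.4789, -0.1633, 0.0406]
tcp_rot: [0.519, -0.481, 0.517, 0.482]
ft_force: [0.9, 5.6, 1.1]
finger_gap: 0.0087
12.85 0.008670050528104137 [ 0.47888621 -0.163348    0.04063618] [-0.44352551  0.08885456  1.71583549  0.00404641  1.33704099 -1.94222222]
```

View pics/s10.png

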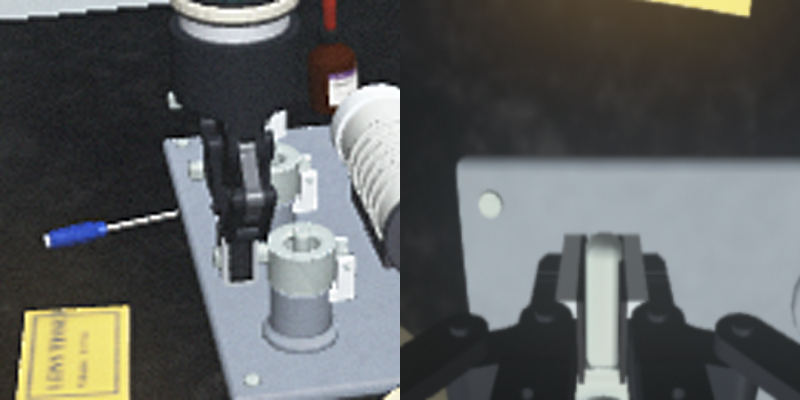

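Run:
```python
import numpy as np
Y=np.radians(-4.2);r=np.array([-.068,.0406-.068])
def f(t):
    t=np.radians(t);return np.array([r[0]*np.cos(t)+r[1]*np.sin(t),-r[0]*np.sin(t)+r[1]*np.cos(t)])
for a,l in((0,range(5,31,5)),(30,range(35,61,5))):
  for t in l:
    d=f(t)-f(a);w=np.radians(t-a)/(np.pi/2)
    print(t,np.round([d[0]*np.cos(Y)/.8,d[0]*np.sin(Y)/.8,d[1]/.8,-np.sin(Y)*w,np.cos(Y)*w,0],4))
```

```text
5 [-0.0027  0.0002  0.0075  0.0041  0.0554  0.    ]
10 [-0.0046  0.0003  0.0153  0.0081  0.1108  0.    ]
15 [-0.006   0.0004  0.0232  0.0122  0.1662  0.    ]
20 [-0.0066  0.0005  0.0311  0.0163  0.2216  0.    ]
25 [-0.0065  0.0005  0.0391  0.0203  0.277   0.    ]
30 [-0.0057  0.0004  0.0471  0.0244  0.3324  0.    ]
35 [ 0.0015 -0.0001  0.0079  0.0041  0.0554  0.    ]
40 [ 0.0036 -0.0003  0.0156  0.0081  0.1108  0.    ]
45 [ 0.0064 -0.0005  0.023   0.0122  0.1662  0.    ]
50 [ 0.0098 -0.0007  0.0303  0.0163  0.2216  0.    ]
55 [ 0.0139 -0.001   0.0371  0.0203  0.277   0.    ]
60 [ 0.0185 -0.0014  0.0436  0.0244  0.3324  0.    ]
```

```bash
python3 -m handwheel '[-0.0027,0.001,0.0075,0.004,0.055,0, -0.0046,0.002,0.0153,0.008,0.111,0, -0.006,0.002,0.0232,0.012,0.166,0, -0.0066,0.002,0.0311,0.016,0.222,0, -0.0065,0.002,0.039,0.02,0.277,0, -0.0057,0.002,0.047,0.024,0.332,0, -0.0057,0.002,0.047,0.024,0.332,0]';  python3 - <<'E'
from h import *
s=robot.sense();print(s["t"],s["finger_gap"],s["tcp_pos"],s["joint_positions"],s["wrist_torque"])
print((quat(s["tcp_rot"])*tgtR().inv()).as_rotvec(degrees=True))
b=robot.capture("wrist")[120:330,200:440]
a=robot.capture("side")[140:300,220:400];cv2.imwrite("pics/s11.png",np.hstack([cv2.resize(a,(450,400),interpolation=2)[:,:400],cv2.resize(b,(400,400))]))
E
```

```text
t: 13.82
tcp_pos: [0.4741, -0.163, 0.0779]
tcp_rot: [0.375, -0.33, 0.625, 0.6]
ft_force: [-0.9, 2.8, 3.1]
finger_gap: 0.009
13.825 0.00896172007528685 [ 0.47409899 -0.16299885  0.07791326] [-0.35002829  0.44074858  1.29604827 -0.14521891  1.90997075 -1.86092264] [ 0.35412114  0.06258224 -0.25709115]
[2.23927408e+00 2.99995436e+01 2.29091192e-02]
```

View pics/s11.png

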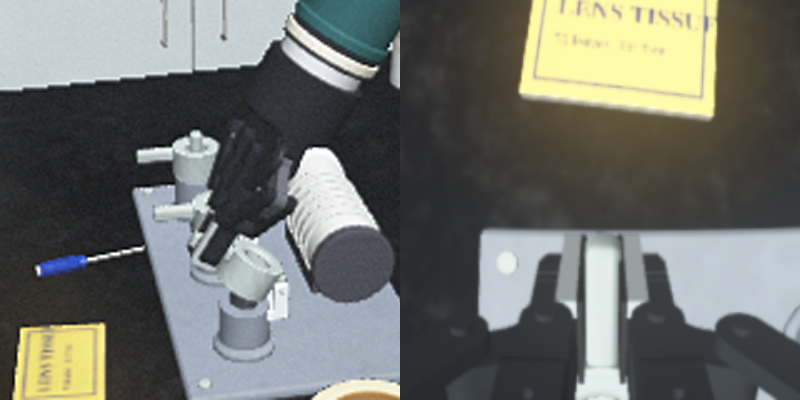

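```bash
python3 -m handwheel '[0.0015,0,0.0079,0.004,0.055,0, 0.0036,0,0.0156,0.008,0.111,0, 0.0064,0,0.023,0.012,0.166,0, 0.0064,0,0.023,0.012,0.166,0]';  python3 - <<'E'
from h import *
s=robot.sense();print(s["t"],s["finger_gap"],s["joint_positions"],s["wrist_torque"])
a=robot.capture("side")[140:300,220:400];cv2.imwrite("pics/s12.png",cv2.resize(a,(675,600),interpolation=2))
E
```

```text
t: 14.42
tcp_pos: [0.4791, -0.1634, 0.0962]
tcp_rot: [0.294, -0.246, 0.663, 0.643]
ft_force: [-0.9, 2.4, 3.4]
finger_gap: 0.009
14.425 0.00895393330571822 [-0.32160864  0.6291007   1.09391861 -0.21388617  2.17786733 -1.8713146 ] [ 0.25653729 -0.01629427 -0.35119313]
```

View pics/s12.png

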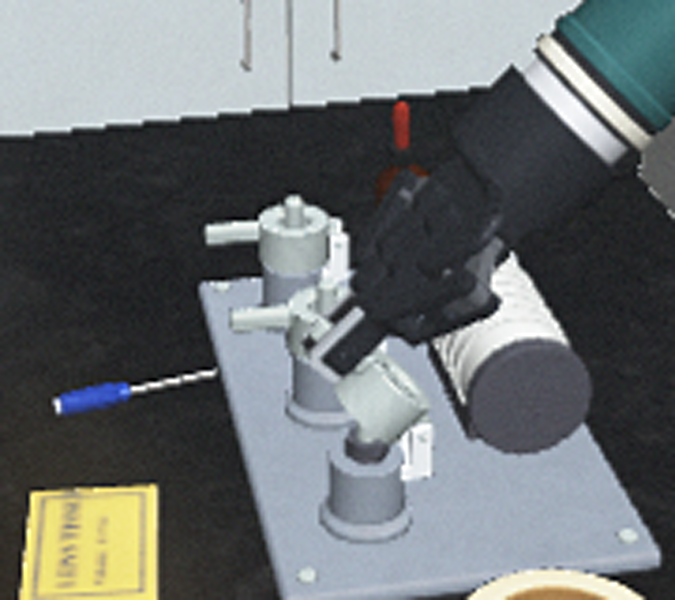

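Run:
```python
from h import *
S=robot.get_calibration("side")
for z in((495,305),(430,340),(400,335)):
  p=(220+z[0]/3.75,140+z[1]/3.75);d=ray(S,p)
  for y in(-.20,-.165,-.13):
    print(z,y,(S["eye"]+d*(y-S["eye"][1])/d[1]).round(3))
T=robot.get_calibration("top")
for p in((403,163),(407,145),(405,176)):print(atz(T,p,.07))
```

```text
(495, 305) -0.2 [ 0.575 -0.2    0.148]
(495, 305) -0.165 [ 0.589 -0.165  0.127]
(495, 305) -0.13 [ 0.603 -0.13   0.106]
(430, 340) -0.2 [ 0.542 -0.2    0.133]
(430, 340) -0.165 [ 0.554 -0.165  0.112]
(430, 340) -0.13 [ 0.566 -0.13   0.09 ]
(400, 335) -0.2 [ 0.527 -0.2    0.139]
(400, 335) -0.165 [ 0.538 -0.165  0.117]
(400, 335) -0.13 [ 0.55  -0.13   0.096]
[ 0.61070655 -0.14398903  0.07      ]
[ 0.6504373 -0.1539618  0.07     ]
[ 0.58208672 -0.14733845  0.07      ]
```

```bash
python3 -m handwheel '[0.0034,0,0.0073,0.004,0.055,0, 0.0075,0,0.0141,0.008,0.111,0, 0.0075,0,0.0141,0.008,0.111,0, 0.0075,0,0.0141,0.008,0.111,0, 0.0075,0,0.0141,0.008,0.111,0, 0.0075,0,0.0141,0.008,0.111,0]';  python3 - <<'E'
from h import *
s=robot.sense();print(s["t"],s["finger_gap"],s["joint_positions"],s["wrist_torque"],np.abs(s["qvel"]).max())
print((quat(s["tcp_rot"])*tgtR().inv()).as_rotvec(degrees=True))
a=robot.capture("side")
cv2.imwrite("pics/s13.png",cv2.resize(a[140:300,220:400],(675,600),interpolation=2))
cv2.imwrite("pics/w13.png",robot.capture("wrist"));cv2.imwrite("pics/t13.png",robot.capture("top"))
E
```

```text
t: 15.22
tcp_pos: [0.4848, -0.1638, 0.1073]
tcp_rot: [0.238, -0.189, 0.682, 0.666]
ft_force: [0.5, 1.6, 1.3]
finger_gap: 0.0089
15.225 0.008922989221145351 [-0.30757315  0.75341939  0.96712658 -0.27079812  2.34719608 -1.89880599] [ 0.05502893 -0.37506523 -0.25131635] 0.0030907222718134274
[ 3.95213801e+00  5.47433383e+01 -2.99349682e-03]
```

View pics/s13.png

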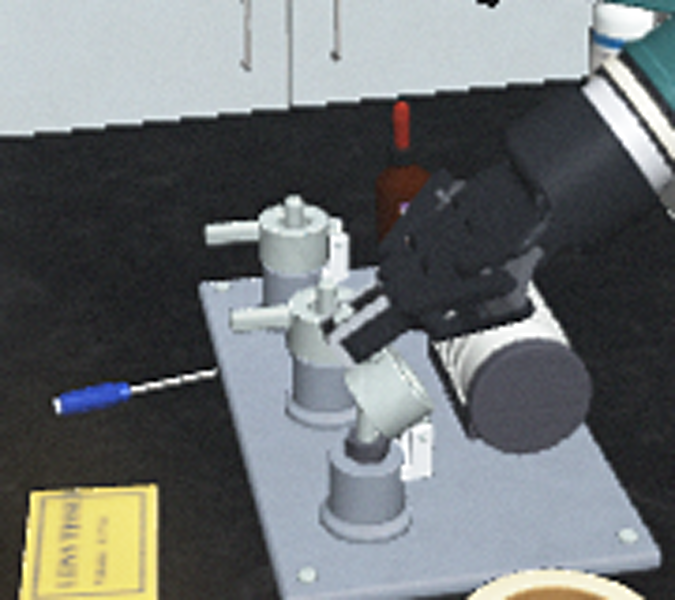

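View pics/w13.png

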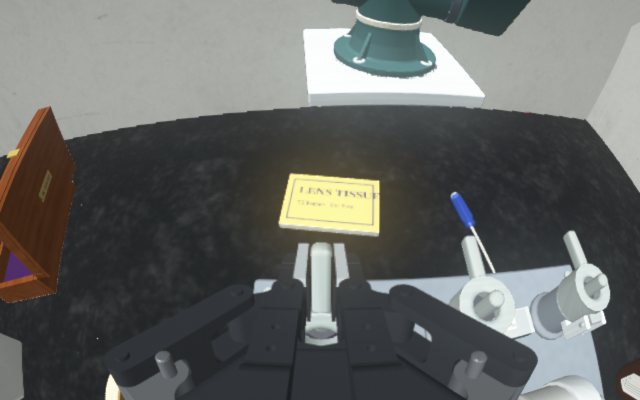

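View pics/t13.png

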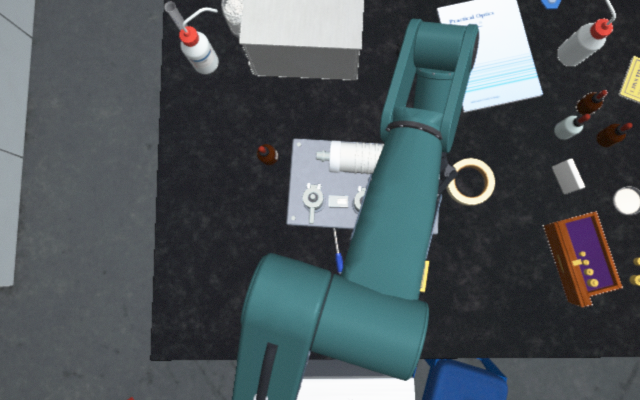

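The lug still sits squarely between the pads at (322,275) in the wrist view. The tool has turned 54.7° with it, the arm is still and the forces are small. The other two caps are shut and the bystanders are in place.

```bash
python3 -c "
from plant import robot
print(robot.hand_in(), robot.sense()['t'])"
```

```text
the job is handed in; nothing more can be done
the job is handed in; nothing more can be done
```

The right-hand bolt is the loose one, and I handed the job in with its cap held open at about 55°.

- **Taps:** I tapped left, middle, then right with the shut fingertips. The left bolt held at 11 N and the middle one at 13 N, both at the same height. The right one sank 7 mm to its hard stop, where it took 8.6 N.
- **Lift:** I then pinched the right cap's lug and swung it up about its hinge. The 55° is the measured turn of the tool (54.7°). The wrist picture showed the lug still square between the pads, so I took the cap's angle as the same.
- **Last checks:** The arm was still and the force on the tool was about 2 N. Finger opening read 8.9 mm on the 10 mm lug. The left and middle caps looked shut. The screwdriver, tissue, bottle and tape looked undisturbed. The test block showed in place in the last top view, and I did not measure any of them again. The job took about 15 s.
- **What disagreed:** The shut fingertips met the bolts with the reported TCP about 21 mm lower than the stated geometry says. Because of that, my first descent over the left bolt stopped short in the air. I went by contact force and the pictures instead, and lowered the grasp by the same amount.

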